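# Gauge a specimen rod in the hole plate

### The arm

A 6-joint arm with a two-finger parallel gripper is mounted at the origin on the work surface. World frame = base frame: x ahead of the robot, y to its left, z up, the work surface at z = 0. Lengths are in m, angles in rad, forces in N, time in s.
With the tool pointing down it reaches from about 0.25 to 0.775 m from the base axis. Payload 4 kg.
Tool frame: the origin (TCP) lies midway between the tips of the shut fingers; the grasp point (between the pads) lies 19 mm behind it; z points along the fingers, x is the direction in which the jaws open and shut, and the axes are right-handed (so a half turn about z gives the same grasp; the last joint's range is limited). The gripper opens to 94 mm and grips with 3 to 60 N. Pads are 16 mm wide; open, the fingers measure 119 mm over their backs; the gripper's body (75 mm by 177 mm) begins 78 mm behind the grasp point.
Start: joints at [-1.411, 0.087, 1.371, -0, 1.684, -0.103], TCP at [0.143, -0.531, 0.206] pointing down, gripper open.
Joint ranges: [-3.1, 3.1], [-0.76, 2.03], [0.27, 2.55], [-1.08, 4.22], [0.17, 2.65], [-2.57, 2.57]. Speed limits (rad/s): [2.79, 2.79, 3.14, 3.14, 3.14, 3.14].

### API

Orientations are given as [roll, pitch, yaw] about the fixed x, y, z axes, in that order (R = Rz(yaw) Ry(pitch) Rx(roll)).
In Python, from bench import * gives the robot as it stands.
- The arm moves only by the tool play_rows, never from a script. Its argument "rows" is a list of rows, each an object of numbers: "x", "y", "z": the shift along the tool's x, y, z in cm; "twist": the turn about the tool's z in rad; "jaw": the opening, from -1 (shut) to 1 (fully open), so that 0 is half open. In form: [{"x": .., "y": .., "z": .., "twist": .., "jaw": ..}, ...]. A call has 1 to 12 rows; each row shifts and turns the commanded pose from where the row before left it, along the tool's axes as they then stand; what a row does not reach is not made up. A row lasts 1/12 s, in which the tool goes at most 41.7 mm and 7.16 degrees, less where a joint would pass 70% of its speed; a pose out of reach is approached as far as the arm can. A call with a gripper value outside its range is refused whole. The fingers move at their own pace and stop on an object; the grip force is fixed at half the most. Time passes only in rows, so rows that do not move let the fingers close. It gives the time, the measured TCP pose, the force and the opening at its end, in the units of the state.
- get_obs(): the state, without advancing time (a new reading comes with each control period).
- snapshot(name): name is "side" or "top" or "wrist"; returns a dict with "image" (384x512x3 uint8, red, green, blue), "fx", "fy", "cx", "cy" (pixels), "k1" (the pictures are not rectified: a ray, as slopes to the right and down, at radius r is drawn at 1 + k1 r^2 times it, then the intrinsics apply), "origin" and "orientation" of the camera in the world; the wrist camera has in their place "tool_from_camera" (4x4, takes a point from camera to tool coordinates, whose origin is the TCP and whose axes are the tool frame's). Camera axes: x right, y up, looking along -z (the intrinsics and any distortion apply to the point x, -y, -z); pixel columns grow to the right and rows downward; lengths in m; the calibration is good to about 2 mm. A picture is of the moment at which its call begins: read the wrist's pose just before it. There is no depth.
- close_job(): hands the job in, once; it reports no verdict.
Trained networks look in a picture, given as the dict that the camera call returned (one of the last four; its "shot" number tells which), for a name from the list of things; names that differ only in an ending like _2 or _b are one class to them, and where a whole thing is asked for, a point or a joint stands for the part that bears it (a point fixed in the world has none). Each returns a list of dicts, best first, with "conf" (0 to 1); they miss things now and then, are a little off and sometimes report something else, mostly with a low value. They report only what shows in the picture. A call takes as long as a camera call. They do not tell look-alikes from the thing itself.
- look_for(picture, query): "xy" ([column, row] in pixels, amid what is visible of it).
- masks_of(picture, query): "region" (384x512 bool, what is visible of it) and "xy" ([column, row] in pixels, amid what is visible of it).
The state is a dict: "time": time; "joint_positions": joint angles; "qvel": joint speeds; "joint_torque": joint torques, N m; "tool_pos": TCP position; "ee_rot": TCP orientation; "wrist_force": force on the tool from outside, world axes, zero at the start; "wrist_torque": the same for the moment, N m; "width": finger opening in m.
Only numpy, scipy, OpenCV 4.12 (cv2) and the standard library are available. Lean on these libraries where they do the work, as an engineer would, in place of code of your own. Each camera call takes 0.05 s, during which the arm holds its last target.

### The job

Take the rod that stands in the blue single stand and find its size in the hole gauge: starting at the tightest hole (the end with the red dot), press its foot gently but firmly enough to feel it bear on the hole, then step along the row the same way, one hole at a time, never skipping one and never forcing it, until it passes cleanly. Leave it there, let go, upright and fully home with its flange flat on the plate; leave the two rods in the black rack and everything else on the bench alone.

Things in the scene. Friction and masses are not known exactly. Their poses are not given: they have to be found in the camera images.
- gauge: the hole gauge: an aluminium plate 64 x 190 x 12 mm floating level on springs over two fixed blue feet; pressed down it gives about 1 mm per 3 N (first movement at about 1 N) and comes hard against its stop after 6 mm, springing back when let go; origin under its middle at table height, plate top 60 mm up, open space of 48 mm below the plate; its y axis runs along the row of holes towards the tightest hole (end marked by a red dot)
- hole0 (a point): middle of the mouth, in the plate's top face, of the gauge hole (tightest) of 13 mm diameter, straight through, mouth chamfered 1 mm; holes are 42 mm apart in order 13, 16, 19, 22 mm; z up
- hole1 (a point): middle of the mouth, in the plate's top face, of the gauge hole of 16 mm diameter, straight through, mouth chamfered 1 mm; holes are 42 mm apart in order 13, 16, 19, 22 mm; z up
- hole2 (a point): middle of the mouth, in the plate's top face, of the gauge hole of 19 mm diameter, straight through, mouth chamfered 1 mm; holes are 42 mm apart in order 13, 16, 19, 22 mm; z up
- hole3 (a point): middle of the mouth, in the plate's top face, of the gauge hole (widest) of 22 mm diameter, straight through, mouth chamfered 1 mm; holes are 42 mm apart in order 13, 16, 19, 22 mm; z up
- rod_a_grip (a point): middle of the orange grip (26 mm diameter, 44 mm tall) of rod a, one of three rods that look alike when standing in their holders. Each is, from the bottom, a steel shaft 40 mm long with a chamfered foot, a flange 34 mm across and 6 mm thick, and the grip; whole rod 90 mm, about 0.14 kg. The shaft is 15, 18 or 21 mm thick; which rod has which is not told. This point is 28 mm above the flange's underside and 68 mm above the foot; z runs from the foot up through the grip
- rod_a_foot (a point): middle of the foot face (lowest end) of rod a, 68 mm below its grip's middle
- rod_b_grip (a point): middle of the orange grip (26 mm diameter, 44 mm tall) of rod b, one of three rods that look alike when standing in their holders. Each is, from the bottom, a steel shaft 40 mm long with a chamfered foot, a flange 34 mm across and 6 mm thick, and the grip; whole rod 90 mm, about 0.14 kg. The shaft is 15, 18 or 21 mm thick; which rod has which is not told. This point is 28 mm above the flange's underside and 68 mm above the foot; z runs from the foot up through the grip
- rod_b_foot (a point): middle of the foot face (lowest end) of rod b, 68 mm below its grip's middle
- rod_c_grip (a point): middle of the orange grip (26 mm diameter, 44 mm tall) of rod c, one of three rods that look alike when standing in their holders. Each is, from the bottom, a steel shaft 40 mm long with a chamfered foot, a flange 34 mm across and 6 mm thick, and the grip; whole rod 90 mm, about 0.14 kg. The shaft is 15, 18 or 21 mm thick; which rod has which is not told. This point is 28 mm above the flange's underside and 68 mm above the foot; z runs from the foot up through the grip
- rod_c_foot (a point): middle of the foot face (lowest end) of rod c, 68 mm below its grip's middle
- stand_mouth (a point): middle of the 25 mm socket mouth in the top of the blue single stand, a fixed block 64 x 64 mm and 50 mm high; the rod to be gauged hangs loosely here with its flange resting on the block's top. Any of the three rods may be the one here
- rack_mouth (a point): middle of the top of the black rack, a fixed block 64 x 150 x 50 mm high with two 25 mm sockets 84 mm apart, where the other two rods stand
- mouse: white computer mouse, 105 x 60 x 33 mm, loose; origin at the middle of its underside
- sample_case: small sample case with a grey lid, 72 x 52 x 22 mm, loose; origin at the middle of its underside
- jar: amber jar, 64 mm across, 75 mm tall, loose; origin at the middle of its underside
- pen: orange marker pen, 140 x 11 x 11 mm, loose; origin at the middle of its underside
- cap_ring: dark steel ring, 52 mm across, 14 mm tall, loose; origin at the middle of its underside
Not all that is in view belongs to the job. What is shaped like the part that bears rod_a_grip but turquoise is not meant. What is shaped like the part that bears rod_c_grip but purple is not meant.

How it is judged:
On the way, in this order (a step that is already met when the one before it is completed fails the run):
1. the rod is tried in the tightest hole: its foot bears on the mouth, within 5 mm of the middle, with more than 1 N (((horizontal distance between rod_a_foot and hole0 below 0.005 m and ((contact force between rod_a and gauge above 1 N and z of rod_a_foot in the frame of hole0 below 0.006 m) or z of rod_a_foot in the frame of hole0 below -0.005 m)) or (horizontal distance between rod_b_foot and hole0 below 0.005 m and ((contact force between rod_b and gauge above 1 N and z of rod_b_foot in the frame of hole0 below 0.006 m) or z of rod_b_foot in the frame of hole0 below -0.005 m)) or (horizontal distance between rod_c_foot and hole0 below 0.005 m and ((contact force between rod_c and gauge above 1 N and z of rod_c_foot in the frame of hole0 below 0.006 m) or z of rod_c_foot in the frame of hole0 below -0.005 m)))), for 0.1 s.
2. the rod is tried in the second hole: its foot bears on the mouth with more than 1 N, or enters (((horizontal distance between rod_a_foot and hole1 below 0.005 m and ((contact force between rod_a and gauge above 1 N and z of rod_a_foot in the frame of hole1 below 0.006 m) or z of rod_a_foot in the frame of hole1 below -0.005 m)) or (horizontal distance between rod_b_foot and hole1 below 0.005 m and ((contact force between rod_b and gauge above 1 N and z of rod_b_foot in the frame of hole1 below 0.006 m) or z of rod_b_foot in the frame of hole1 below -0.005 m)) or (horizontal distance between rod_c_foot and hole1 below 0.005 m and ((contact force between rod_c and gauge above 1 N and z of rod_c_foot in the frame of hole1 below 0.006 m) or z of rod_c_foot in the frame of hole1 below -0.005 m)))), for 0.1 s.
3. the rod is fully home in the second hole if that is its size, else it is tried in the third hole: its foot bears on the mouth or enters (((horizontal distance between rod_a_foot and hole1 below 0.003 m and z of rod_a_foot in the frame of hole1 below -0.0375 m) or (horizontal distance between rod_b_foot and hole2 below 0.005 m and ((contact force between rod_b and gauge above 1 N and z of rod_b_foot in the frame of hole2 below 0.006 m) or z of rod_b_foot in the frame of hole2 below -0.005 m)) or (horizontal distance between rod_c_foot and hole2 below 0.005 m and ((contact force between rod_c and gauge above 1 N and z of rod_c_foot in the frame of hole2 below 0.006 m) or z of rod_c_foot in the frame of hole2 below -0.005 m)))), for 0.1 s.
At the end, for the whole second after the job is handed in: The rod from the blue stand is at rest in the tightest hole it passes (15 mm shaft: 16 mm hole, 18: 19, 21: 22), foot within 3 mm of the hole's axis, upright within 0.06 rad, flange within 2.5 mm of the plate; the blue stand is empty and the other two rods are within 10 mm of where they were (((horizontal distance between rod_a_foot and hole1 below 0.003 m and z of rod_a_foot in the frame of hole1 below -0.0375 m and angle between rod_a_grip's own z axis and vertical below 0.06 rad and linear speed of rod_a below 0.02 m/s and angular speed of rod_a below 0.3 rad/s and distance of each of rod_b_grip, rod_c_grip from where it was at the start of the episode below 0.01 m and horizontal distance between each of rod_a_foot, rod_b_foot, rod_c_foot and stand_mouth above 0.05 m) or (horizontal distance between rod_b_foot and hole2 below 0.003 m and z of rod_b_foot in the frame of hole2 below -0.0375 m and angle between rod_b_grip's own z axis and vertical below 0.06 rad and linear speed of rod_b below 0.02 m/s and angular speed of rod_b below 0.3 rad/s and distance of each of rod_a_grip, rod_c_grip from where it was at the start of the episode below 0.01 m and horizontal distance between each of rod_a_foot, rod_b_foot, rod_c_foot and stand_mouth above 0.05 m) or (horizontal distance between rod_c_foot and hole3 below 0.003 m and z of rod_c_foot in the frame of hole3 below -0.0375 m and angle between rod_c_grip's own z axis and vertical below 0.06 rad and linear speed of rod_c below 0.02 m/s and angular speed of rod_c below 0.3 rad/s and distance of each of rod_a_grip, rod_b_grip from where it was at the start of the episode below 0.01 m and horizontal distance between each of rod_a_foot, rod_b_foot, rod_c_foot and stand_mouth above 0.05 m))); the robot touches nothing.
It fails at once if a rod is pressed or dropped on the gauge with more than 20 N (contact force between any of rod_a, rod_b, rod_c and gauge above 20 N).
It fails at once if a rod is put into a hole wider than the first one it passes (a hole skipped) ((horizontal distance between rod_a_foot and hole2 below 0.006 m and z of rod_a_foot in the frame of hole2 below -0.01 m) or (horizontal distance between rod_a_foot and hole3 below 0.006 m and z of rod_a_foot in the frame of hole3 below -0.01 m) or (horizontal distance between rod_b_foot and hole3 below 0.006 m and z of rod_b_foot in the frame of hole3 below -0.01 m)).
It fails at once if the mouse, sample case, jar, pen or ring is moved more than 20 mm (distance of any of mouse, sample_case, jar, pen, cap_ring from where it was at the start of the episode above 0.02 m).
It also fails if it takes over 67 s, if anything falls off the work surface, if the arm or the gripper's body presses on something with over 40 N, if the wrist force passes 120 N, or if a joint passes its speed limit or range.

## Working session

There is one attempt and no reset: what is moved stays moved. The work goes in short steps, Python scripts to look and compute and a tool call to move; the robot and the scene stay as the last step left them, time stands still between calls to the robot, and variables do not carry over. Pictures are saved under pics/ and viewed, and the job is handed in when it is done.

Besides the shell and the picture viewer there is one more tool, called after ">>>" by a JSON object that holds its "name" and its "arguments". play_rows: Moves the arm, as the interface text tells. Its arguments: {"type":"object","properties":{"rows":{"type":"array"}},"required":["rows"]}

```bash
mkdir -p pics; cat > h.py <<'E'
from bench import *
import numpy as np, cv2
from scipy.spatial.transform import Rotation as R
def pose():
    o=get_obs(); T=np.eye(4); T[:3,3]=o["tool_pos"]; r=np.array(o["ee_rot"])
    T[:3,:3]=r if r.shape==(3,3) else R.from_euler('xyz',r).as_matrix(); return T,o
def shot(name,fn=None):
    T,o=pose(); s=snapshot(name)
    if name=="wrist": C=T@np.array(s["tool_from_camera"])
    else:
        C=np.eye(4); C[:3,3]=s["origin"]; r=np.array(s["orientation"]); C[:3,:3]=r if r.shape==(3,3) else R.from_euler('xyz',r).as_matrix()
    s["C"]=C
    if fn: cv2.imwrite("pics/"+fn,s["image"][:,:,::-1])
    return s
def ray(s,uv):
    d=np.array([(uv[0]-s["cx"])/s["fx"],(uv[1]-s["cy"])/s["fy"]]); p=d.copy()
    for _ in range(20): p=d/(1+s["k1"]*(p@p))
    v=s["C"][:3,:3]@np.array([p[0],-p[1],-1]); return s["C"][:3,3],v/np.linalg.norm(v)
def atz(s,uv,z):
    o,v=ray(s,uv); return o+v*(z-o[2])/v[2]
def proj(s,P):
    q=np.linalg.inv(s["C"])@np.append(P,1); p=np.array([q[0],-q[1]])/-q[2]
    p=p*(1+s["k1"]*(p@p)); return np.array([s["fx"]*p[0]+s["cx"],s["fy"]*p[1]+s["cy"]])
def tri(L):
    A=np.zeros((3,3));b=np.zeros(3);
    for s,uv in L:
        o,v=ray(s,uv);M=np.eye(3)-np.outer(v,v);A+=M;b+=M@o
    X=np.linalg.solve(A,b); return X,[np.linalg.norm(np.cross(X-ray(s,uv)[0],ray(s,uv)[1])) for s,uv in L]
E
python3 - <<'E'
from h import *
T,o=pose(); print({k:np.round(v,3) for k,v in o.items()})
for n in ["side","top","wrist"]:
    s=shot(n,n+"0.png"); print(n,s["fx"],s["k1"],np.round(s["C"],3).tolist())
    for q in ["rod_a_grip","hole0","hole1","hole2","hole3","stand_mouth","gauge","rack_mouth","jar","mouse","sample_case","pen","cap_ring"]:
        print(q,[(np.round(d["xy"]).tolist(),round(d["conf"],2)) for d in look_for(s,q)][:6])
E
```

```text
{'time': np.float64(0.0), 'joint_positions': array([-1.411,  0.088,  1.372, -0.   ,  1.684, -0.103]), 'qvel': array([ 0.   ,  0.   , -0.001,  0.001, -0.   ,  0.   ]), 'joint_torque': array([ 1.0000e-03, -3.4018e+01, -3.0243e+01,  7.2000e-02,  3.3000e-02,
       -0.0000e+00]), 'tool_pos': array([ 0.143, -0.531,  0.204]), 'ee_rot': array([-3.141e+00,  2.000e-03, -1.308e+00]), 'wrist_force': array([ 0.392,  0.458, -0.232]), 'wrist_torque': array([ 0.   , -0.065,  0.027]), 'width': np.float64(0.094)}
side 417.8518414200385 -0.10098677315944106 [[0.972, 0.124, -0.199, 0.323], [-0.234, 0.485, -0.842, -0.965], [-0.007, 0.865, 0.501, 0.661], [0.0, 0.0, 0.0, 1.0]]
rod_a_grip [([228.0, 231.0], 0.73), ([264.0, 225.0], 0.54)]
hole0 [([226.0, 185.0], 0.96), ([273.0, 147.0], 0.38)]
hole1 [([226.0, 185.0], 0.96), ([273.0, 147.0], 0.38)]
hole2 [([226.0, 185.0], 0.96), ([273.0, 147.0], 0.38)]
hole3 [([226.0, 185.0], 0.96), ([273.0, 147.0], 0.38)]
stand_mouth []
gauge [([221.0, 192.0], 0.55)]
rack_mouth [([308.0, 252.0], 0.58)]
jar [([273.0, 144.0], 0.85)]
mouse [([183.0, 161.0], 0.74)]
sample_case [(
[... 434 characters left out ...]
5)]
hole2 [([221.0, 213.0], 0.85)]
hole3 [([221.0, 213.0], 0.85)]
stand_mouth [([314.0, 230.0], 0.86)]
gauge [([218.0, 214.0], 0.86)]
rack_mouth [([333.0, 162.0], 0.94)]
jar [([128.0, 131.0], 0.67), ([125.0, 251.0], 0.6)]
mouse [([125.0, 250.0], 0.93)]
sample_case [([250.0, 132.0], 0.93)]
pen [([390.0, 250.0], 0.66)]
cap_ring [([320.0, 227.0], 0.71), ([249.0, 130.0], 0.67), ([399.0, 194.0], 0.55)]
wrist 303.5781095358615 -0.0068605841231569225 [[0.26, 0.939, 0.225, 0.209], [-0.966, 0.253, 0.06, -0.514], [-0.001, -0.233, 0.972, 0.384], [0.0, 0.0, 0.0, 1.0]]
rod_a_grip []
hole0 []
hole1 []
hole2 []
hole3 []
stand_mouth []
gauge []
rack_mouth []
jar []
mouse []
sample_case []
pen []
cap_ring []
```

```bash
python3 -c "
import cv2,numpy as np
a=[cv2.imread(f'pics/{n}0.png') for n in ['side','top','wrist']]
print([x.shape for x in a])"
```

```text
[(384, 512, 3), (384, 512, 3), (384, 512, 3)]
```

View pics/side0.png

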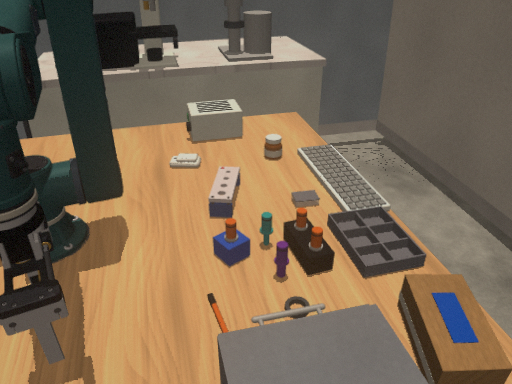

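View pics/top0.png

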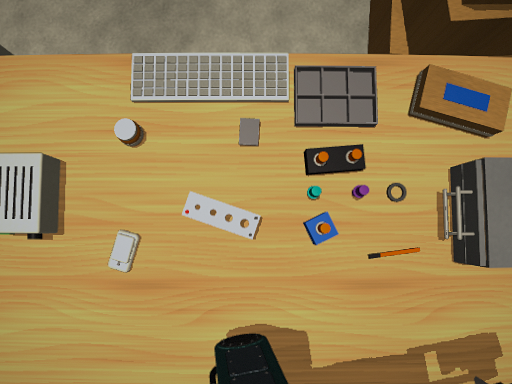

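Side view: blue stand with orange rod at (231,240), black rack with two orange-grip rods at (302,220) and (317,237), gauge at (224,190). Top view: red dot at (187,211), holes running right to (245,223).

Could be mistaken for the target (top pixels):
- rod in blue stand: (323,228)
- rack rods: (322,157) and (355,155)
- turquoise look-alike: (314,192)
- purple look-alike: (361,191)
- orange pen: (395,252)

I choose the orange one in the blue stand, and check it in a close crop.

```bash
python3 - <<'E'
from h import *
t=shot("top"); s=shot("side")
a=cv2.resize(t["image"][180:250,170:345],None,fx=4.5,fy=4.5,interpolation=cv2.INTER_CUBIC)
b=cv2.resize(s["image"][150:270,190:340],None,fx=5,fy=5,interpolation=cv2.INTER_CUBIC)
cv2.imwrite("pics/tc.png",a[:,:,::-1]);cv2.imwrite("pics/sc.png",b[:,:,::-1])
def orange(s,box):
    r=s["image"].astype(int); m=(r[:,:,0]>150)&(r[:,:,1]>50)&(r[:,:,1]<135)&(r[:,:,2]<70); mm=np.zeros_like(m);x0,y0,x1,y1=box; mm[y0:y1,x0:x1]=m[y0:y1,x0:x1]
    ys,xs=np.nonzero(mm); return np.array([xs.mean(),ys.mean()]),(xs.min(),xs.max(),ys.min(),ys.max()),len(xs)
g1,e1,n1=orange(t,(305,210,340,245)); g2,e2,n2=orange(s,(215,210,248,250))
print(g1,e1,n1,g2,e2,n2, tri([(t,g1),(s,g2)]))
for n,uv in dict(red=(187,211),h0=(197.5,207),h1=(213,212.5),h2=(228.5,217.5),h3=(245,223)).items(): print(n,atz(t,uv,.06))
for n,uv in dict(turq=(314,192),pur=(361,191)).items(): print(n,atz(t,uv,.05))
E
```

```text
[324.05063291 227.30379747] (np.int64(306), np.int64(329), np.int64(217), np.int64(233)) 79 [229.94736842 220.77192982] (np.int64(217), np.int64(235), np.int64(218), np.int64(224)) 57 (array([ 0.46476457, -0.16969222,  0.09805895]), [np.float64(5.419523379989487e-05), np.float64(5.4195233799836606e-05)])
red [0.5065065 0.1698231 0.06     ]
h0 [0.51661543 0.14331792 0.06      ]
h1 [0.50267871 0.10400108 0.06      ]
h2 [0.49002575 0.06479646 0.06      ]
h3 [0.47612158 0.02314996 0.06      ]
turq [ 0.55527781 -0.15398689  0.05      ]
pur [ 0.55775295 -0.27576451  0.05      ]
```

View pics/tc.png

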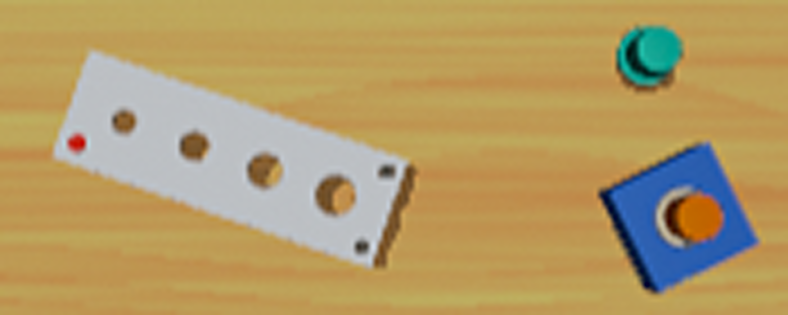

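View pics/sc.png

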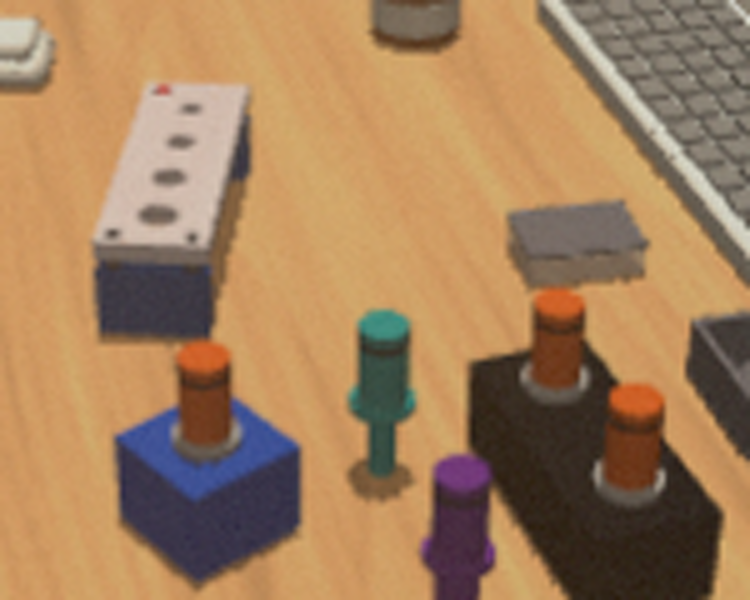

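The crop confirms it: orange rod in the blue stand at about (0.465,-0.170), top at z ≈ 0.10. Next I move above it.

>>> {"name": "play_rows", "arguments": {"rows": [{"x":-2.2,"y":-3.3,"z":-0.3,"jaw":1},{"x":-2.2,"y":-3.3,"z":-0.3,"jaw":1},{"x":-2.2,"y":-3.3,"z":-0.3,"jaw":1},{"x":-2.2,"y":-3.3,"jaw":1},{"x":-2.2,"y":-3.3,"jaw":1},{"x":-2.2,"y":-3.3,"jaw":1},{"x":-2.2,"y":-3.3,"jaw":1},{"x":-2.2,"y":-3.3,"jaw":1},{"x":-2.2,"y":-3.3,"jaw":1},{"x":-2.2,"y":-3.3,"jaw":1},{"x":-2.2,"y":-3.3,"jaw":1},{"x":-1.0,"y":-1.5,"jaw":1}]}}

```text
schema error: expected keys x, y, z, twist, jaw
```

```bash
python3 - <<'E'
from h import *
T,o=pose(); print(o["time"],np.round(o["tool_pos"],4),np.round(o["ee_rot"],4),o["wrist_force"])
s=shot("wrist","w1.png")
for q in ["rod_a_grip","stand_mouth"]:
  print(q,[(np.round(d["xy"],1).tolist(),round(d["conf"],2)) for d in look_for(s,q)])
print(proj(s,[.4648,-.1697,.1]))
E
```

```text
2.2 [ 0.1428 -0.5311  0.2055] [ 3.1416 -0.     -1.308 ] [-0.8671024   0.2359663   0.11764146]
rod_a_grip []
stand_mouth []
[-140.08491389 -388.74375955]
```

View pics/w1.png

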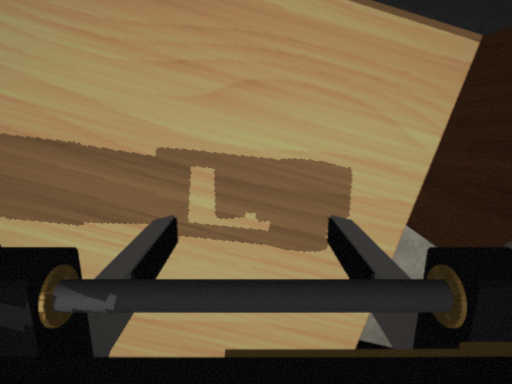

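The move was refused because every row needs all the keys. The wrist picture shows only bare wood and the open fingers, with tips at (175,220) and (332,220). I'll send it again with all the keys.

>>> {"name": "play_rows", "arguments": {"rows": [{"x":-2.2,"y":-3.3,"z":-0.3,"twist":0,"jaw":1},{"x":-2.2,"y":-3.3,"z":-0.3,"twist":0,"jaw":1},{"x":-2.2,"y":-3.3,"z":-0.3,"twist":0,"jaw":1},{"x":-2.2,"y":-3.3,"z":0,"twist":0,"jaw":1},{"x":-2.2,"y":-3.3,"z":0,"twist":0,"jaw":1},{"x":-2.2,"y":-3.3,"z":0,"twist":0,"jaw":1},{"x":-2.2,"y":-3.3,"z":0,"twist":0,"jaw":1},{"x":-2.2,"y":-3.3,"z":0,"twist":0,"jaw":1},{"x":-2.2,"y":-3.3,"z":0,"twist":0,"jaw":1},{"x":-2.2,"y":-3.3,"z":0,"twist":0,"jaw":1},{"x":-2.2,"y":-3.3,"z":0,"twist":0,"jaw":1},{"x":-1.0,"y":-1.5,"z":0,"twist":0,"jaw":1}]}}

```text
time: 3.35
tool_pos: [0.4446, -0.1861, 0.2146]
ee_rot: [-3.14, 0.001, -1.304]
wrist_force: [-0.0, 0.8, -0.0]
width: 0.0938
```

```bash
python3 - <<'E'
from h import *
T,o=pose(); print(o["time"],np.round(o["tool_pos"],4),np.round(o["ee_rot"],4),o["wrist_force"])
s=shot("wrist","w2.png")
for q in ["rod_a_grip","stand_mouth"]:
  print(q,[(np.round(d["xy"],1).tolist(),round(d["conf"],2)) for d in look_for(s,q)])
print(proj(s,[.4648,-.1697,.1]))
E
```

```text
3.35 [ 0.4446 -0.1861  0.2146] [-3.1398e+00  8.0000e-04 -1.3039e+00] [-0.02891794  0.7854158  -0.01788634]
rod_a_grip [([242.1, 163.0], 0.85), ([247.3, 70.0], 0.79)]
stand_mouth [([244.6, 144.8], 0.7)]
[240.7776436 165.623851 ]
```

View pics/w2.png

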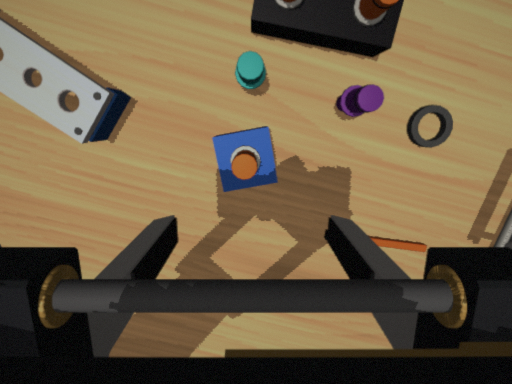

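The wrist view shows the grip in the blue stand at (244,165), turquoise at (250,68), purple at (362,99), and gauge holes at (33,77) and (68,100). Now I refine the rod position.

```bash
python3 - <<'E'
from h import *
s=shot("wrist"); t=shot("top","t2.png")
im=s["image"][110:210,195:295]; cv2.imwrite("pics/w2c.png",cv2.resize(im,None,fx=6,fy=6,interpolation=cv2.INTER_CUBIC)[:,:,::-1])
m=(im[:,:,0].astype(int)>190)&(im[:,:,2]<80); ys,xs=np.nonzero(m);print(xs.min()+195,xs.max()+195,ys.min()+110,ys.max()+110,xs.mean()+195,ys.mean()+110)
# 4.5x of rod in the earlier top crop: disc centre (699,217)/4.5+(170,180)
print(atz(t,(170+699/4.5,180+217/4.5),.1))
for uv in [(245,165)]: print(atz(s,uv,.1))
print(tri([(t,(170+699/4.5-.4,180+217/4.5-.4)),(s,(244.5,165))]))
E
```

```text
Traceback (most recent call last):
ValueError: zero-size array to reduction operation minimum which has no identity
```

View pics/w2c.png

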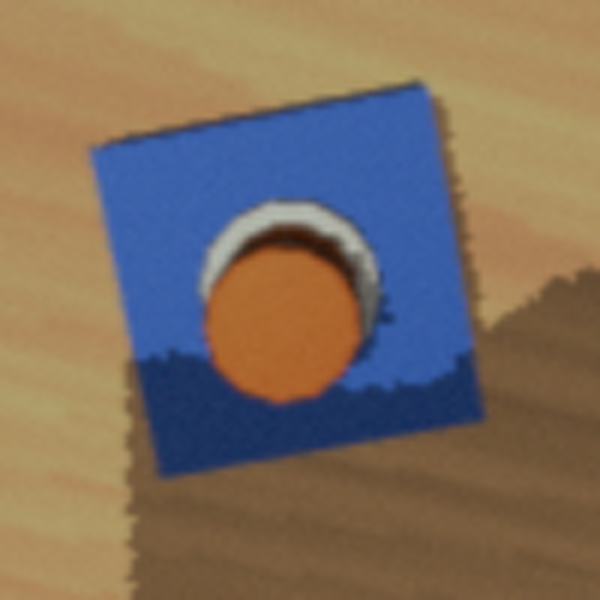

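```bash
python3 - <<'E'
from h import *
s=shot("wrist"); t=shot("top","t2.png"); d=shot("side")
print(atz(s,(241.6,163.7),.1), atz(s,(243,156.5),.05))
tp=(170+699/4.5-.4,180+217/4.5-.4)
print(atz(t,tp,.1))
st=np.array([(600,193),(708,144),(758,241),(655,293)]).mean(0)/4.5+np.array([170,180])-.4; print(atz(t,st,.05))
sd=(190+205/5-.4,150+358/5-.4)
print(tri([(t,tp),(s,(241.6,163.7)),(d,sd)]), tri([(s,(241.6,163.7)),(d,sd)]))
g=s["image"]; cv2.imwrite("pics/w3c.png",cv2.resize(g[0:150,0:140],None,fx=4,fy=4,interpolation=cv2.INTER_CUBIC)[:,:,::-1])
E
```

```text
[ 0.46407898 -0.17448239  0.1       ] [ 0.46495072 -0.1741335   0.05      ]
[ 0.46355208 -0.17148546  0.1       ]
[ 0.46311868 -0.1700709   0.05      ]
(array([ 0.46435493, -0.17315412,  0.09890451]), [np.float64(0.0016500240282188695), np.float64(0.0014011476672619858), np.float64(0.0012512447105634662)]) (array([ 0.46472095, -0.17464746,  0.10030146]), [np.float64(0.0006134228408302673), np.float64(0.0006134228408302161)])
```

View pics/t2.png

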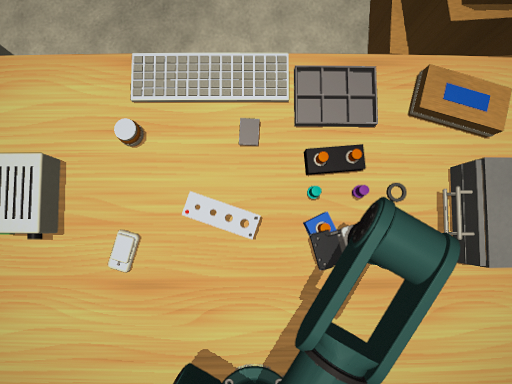

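Grip top is at about (0.4645,-0.1735,0.100), with the views agreeing to roughly 2–3 mm. Moving over it and part way down.

>>> {"name": "play_rows", "arguments": {"rows": [{"x":-0.35,"y":-1.1,"z":0,"twist":0,"jaw":1},{"x":-0.35,"y":-1.15,"z":0,"twist":0,"jaw":1},{"x":0,"y":0,"z":2.5,"twist":0,"jaw":1},{"x":0,"y":0,"z":2.5,"twist":0,"jaw":1},{"x":0,"y":0,"z":2.5,"twist":0,"jaw":1},{"x":0,"y":0,"z":1.5,"twist":0,"jaw":1},{"x":0,"y":0,"z":0,"twist":0,"jaw":1},{"x":0,"y":0,"z":0,"twist":0,"jaw":1}]}}

```text
time: 4.42
tool_pos: [0.4624, -0.1765, 0.1238]
ee_rot: [3.14, 0.001, -1.308]
wrist_force: [-0.0, 0.0, 0.8]
width: 0.0942
```

```bash
python3 - <<'E'
from h import *
T,o=pose(); print(o["time"],np.round(o["tool_pos"],4),np.round(o["ee_rot"],4))
s=shot("wrist","w4.png")
E
```

```text
4.4167 [ 0.4624 -0.1765  0.1238] [ 3.1402e+00  1.5000e-03 -1.3078e+00]
```

View pics/w4.png

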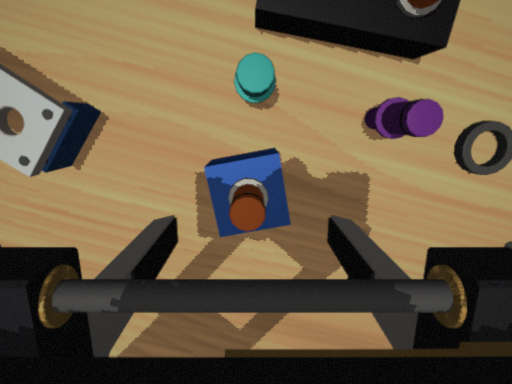

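The grip sits between the finger lines, with its top disc at (247,212). I add a small correction, go down and grasp.

```bash
python3 - <<'E'
from h import *
s=shot("wrist"); T,o=pose()
for uv in [(247,212),(247,210)]:
  p=atz(s,uv,.1); print(p, (np.linalg.inv(T)@np.append(p,1))[:3])
print([proj(s,(T@np.append(v,1))[:3]) for v in ([.047,0,0],[-.047,0,0],[0,0,0])])
E
```

```text
[ 0.46663847 -0.17313305  0.1       ] [-0.0032603  -0.00401234  0.0260134 ]
[ 0.46805315 -0.17275849  0.1       ] [-0.00325434 -0.00547575  0.02601636]
[array([327.16509462, 230.74636635]), array([175.90830699, 230.66090838]), array([251.50260969, 230.72030289])]
```

>>> {"name": "play_rows", "arguments": {"rows": [{"x":-0.28,"y":-0.35,"z":0.5,"twist":0,"jaw":1},{"x":0,"y":0,"z":1.5,"twist":0,"jaw":1},{"x":0,"y":0,"z":1.5,"twist":0,"jaw":1},{"x":0,"y":0,"z":1.5,"twist":0,"jaw":1},{"x":0,"y":0,"z":1.0,"twist":0,"jaw":1},{"x":0,"y":0,"z":0,"twist":0,"jaw":1},{"x":0,"y":0,"z":0,"twist":0,"jaw":1}]}}

```text
time: 5.1
tool_pos: [0.4652, -0.1733, 0.0647]
ee_rot: [-3.142, -0.0, -1.308]
wrist_force: [-0.3, -0.3, 0.1]
width: 0.0939
```

```bash
python3 - <<'E'
from h import *
T,o=pose(); print(o["time"],np.round(o["tool_pos"],4),np.round(o["ee_rot"],4),o["wrist_force"])
s=shot("wrist","w5.png")
E
```

```text
5.1 [ 0.4652 -0.1733  0.0647] [-3.1415 -0.     -1.3079] [-0.29850804 -0.31316522  0.08739915]
```

View pics/w5.png

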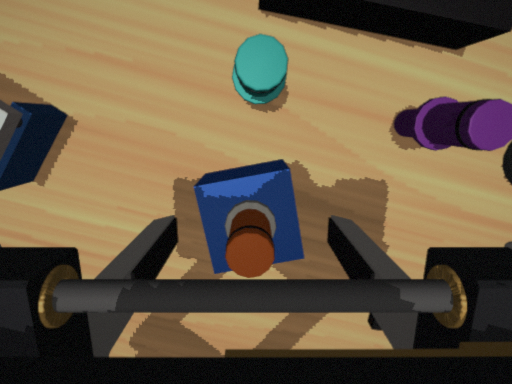

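The rod is centred between the fingers, at column 250 against a midline of 252. Closing.

>>> {"name": "play_rows", "arguments": {"rows": [{"x":0,"y":0,"z":0,"twist":0,"jaw":-1},{"x":0,"y":0,"z":0,"twist":0,"jaw":-1},{"x":0,"y":0,"z":0,"twist":0,"jaw":-1},{"x":0,"y":0,"z":0,"twist":0,"jaw":-1},{"x":0,"y":0,"z":0,"twist":0,"jaw":-1},{"x":0,"y":0,"z":0,"twist":0,"jaw":-1},{"x":0,"y":0,"z":0,"twist":0,"jaw":-1},{"x":0,"y":0,"z":0,"twist":0,"jaw":-1},{"x":0,"y":0,"z":0,"twist":0,"jaw":-1},{"x":0,"y":0,"z":0,"twist":0,"jaw":-1}]}}

```text
time: 5.98
tool_pos: [0.465, -0.1734, 0.0645]
ee_rot: [3.142, -0.0, -1.308]
wrist_force: [1.3, -0.6, -0.1]
width: 0.0306
```

>>> {"name": "play_rows", "arguments": {"rows": [{"x":0,"y":0,"z":0,"twist":0,"jaw":-1},{"x":0,"y":0,"z":0,"twist":0,"jaw":-1},{"x":0,"y":0,"z":0,"twist":0,"jaw":-1},{"x":0,"y":0,"z":0,"twist":0,"jaw":-1}]}}

```text
time: 6.32
tool_pos: [0.4649, -0.1732, 0.0644]
ee_rot: [3.142, 0.0, -1.308]
wrist_force: [0.4, 0.8, 0.5]
width: 0.0253
```

Gripped at 25 mm. Lifting.

>>> {"name": "play_rows", "arguments": {"rows": [{"x":0,"y":0,"z":-0.5,"twist":0,"jaw":-1},{"x":0,"y":0,"z":-1.5,"twist":0,"jaw":-1},{"x":0,"y":0,"z":-2,"twist":0,"jaw":-1},{"x":0,"y":0,"z":-2,"twist":0,"jaw":-1},{"x":0,"y":0,"z":-2,"twist":0,"jaw":-1},{"x":0,"y":0,"z":-2,"twist":0,"jaw":-1},{"x":0,"y":0,"z":0,"twist":0,"jaw":-1},{"x":0,"y":0,"z":0,"twist":0,"jaw":-1}]}}

```text
time: 6.98
tool_pos: [0.4656, -0.1738, 0.1655]
ee_rot: [-3.14, -0.002, -1.308]
wrist_force: [-0.9, 0.3, -1.8]
width: 0.0254
```

```bash
python3 - <<'E'
from h import *
T,o=pose(); print(o["time"],np.round(o["tool_pos"],4),np.round(o["ee_rot"],4),o["wrist_force"])
s=shot("wrist","w6.png"); d=shot("side")
cv2.imwrite("pics/s6.png",cv2.resize(d["image"][100:250,150:340],None,fx=4,fy=4,interpolation=cv2.INTER_CUBIC)[:,:,::-1])
E
```

```text
6.9833 [ 0.4656 -0.1738  0.1655] [-3.1396e+00 -2.2000e-03 -1.3081e+00] [-0.92269742  0.33757978 -1.81152628]
```

View pics/w6.png

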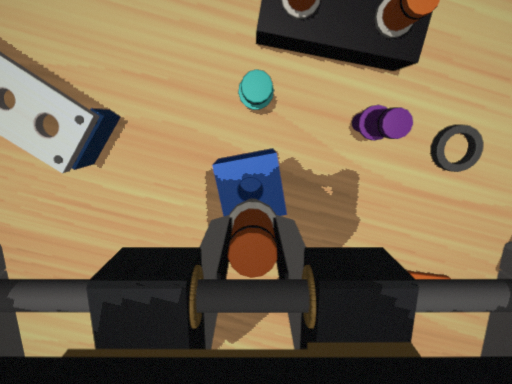

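View pics/s6.png

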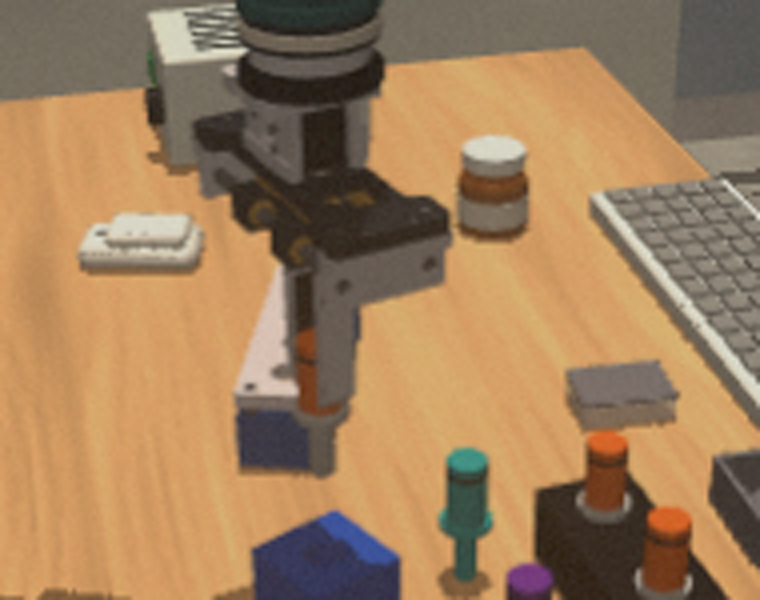

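The rod is lifted upright. In the side crop its shaft hangs straight down to the foot at (322,470). The wrist view shows the grip between the pads at (252,250). Moving toward the gauge for a clear wrist view of all holes.

>>> {"name": "play_rows", "arguments": {"rows": [{"x":-1.5,"y":-0.2,"z":-0.4,"twist":0,"jaw":-1},{"x":-3,"y":-0.4,"z":-0.4,"twist":0,"jaw":-1},{"x":-3.2,"y":-0.4,"z":-0.2,"twist":0,"jaw":-1},{"x":-3.2,"y":-0.4,"z":0,"twist":0,"jaw":-1},{"x":-3.2,"y":-0.4,"z":0,"twist":0,"jaw":-1},{"x":-3.2,"y":-0.4,"z":0,"twist":0,"jaw":-1},{"x":-3.2,"y":-0.4,"z":0,"twist":0,"jaw":-1},{"x":-3,"y":-0.4,"z":0,"twist":0,"jaw":-1},{"x":-2,"y":-0.2,"z":0,"twist":0,"jaw":-1},{"x":0,"y":0,"z":0,"twist":0,"jaw":-1},{"x":0,"y":0,"z":0,"twist":0,"jaw":-1}]}}

```text
time: 8.0
tool_pos: [0.4286, 0.0816, 0.1727]
ee_rot: [3.138, -0.0, -1.306]
wrist_force: [0.4, -0.6, -1.1]
width: 0.0256
```

```bash
python3 - <<'E'
from h import *
T,o=pose(); print(o["time"],np.round(o["tool_pos"],4),np.round(o["ee_rot"],4),o["wrist_force"],o["width"])
s=shot("wrist","w7.png")
np.save("w7.npy",s["C"])
print([(np.round(d["xy"],1).tolist(),round(d["conf"],2)) for d in look_for(s,"hole1")])
E
```

```text
8.0 [0.4286 0.0816 0.1727] [ 3.1384e+00 -2.0000e-04 -1.3056e+00] [ 0.35379222 -0.56316963 -1.12095503] 0.025649600323873423
[([262.1, 115.1], 0.71)]
```

View pics/w7.png

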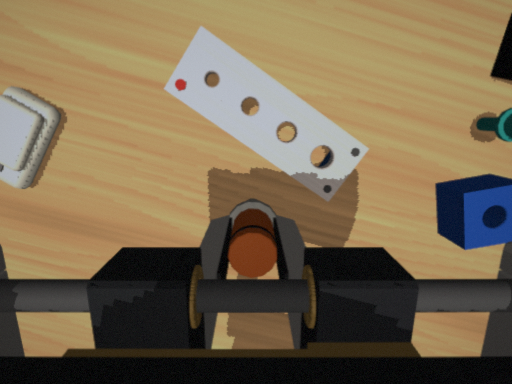

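The full gauge is in view: red dot (181,85), holes at (212,78), (250,106), (287,132), (322,156). I'll rectify to the plate plane and fit the hole mouths.

```bash
cat > rect.py <<'E'
from h import *
def rectify(s,c,half=(.08,.12),z=.06,ppm=2500):
    xs=np.arange(c[0]-half[0],c[0]+half[0],1/ppm); ys=np.arange(c[1]-half[1],c[1]+half[1],1/ppm)
    X,Y=np.meshgrid(xs,ys,indexing='ij'); P=np.stack([X,Y,np.full_like(X,z),np.ones_like(X)],-1)@np.linalg.inv(s["C"]).T
    p=np.stack([P[...,0],-P[...,1]],-1)/-P[...,2:3]; p=p*(1+s["k1"]*(p**2).sum(-1,keepdims=True))
    return cv2.remap(s["image"],(p[...,0]*s["fx"]+s["cx"]).astype(np.float32),(p[...,1]*s["fy"]+s["cy"]).astype(np.float32),cv2.INTER_CUBIC),xs,ys
E
python3 - <<'E'
from rect import *
s=shot("wrist"); T,o=pose(); print(o["tool_pos"])
im,xs,ys=rectify(s,(.495,.085))
cv2.imwrite("pics/r7.png",im[:,:,::-1]); print(im.shape)
# bright plate
m=((im.min(2)>120)).astype(np.uint8)
c=max(cv2.findContours(m,cv2.RETR_EXTERNAL,cv2.CHAIN_APPROX_NONE)[0],key=cv2.contourArea)
print(cv2.minAreaRect(c))
cs,h=cv2.findContours(m,cv2.RETR_CCOMP,cv2.CHAIN_APPROX_NONE)
for i,k in enumerate(cs):
    if h[0][i][3]>=0 and cv2.contourArea(k)>150:
        e=cv2.fitEllipse(k); (u,v)=e[0]; print("hole",xs[0]+v/2500,ys[0]+u/2500,np.array(e[1])/2.5,e[2])
E
```

```text
[0.42945095 0.08020853 0.17354945]
(400, 600, 3)
((298.0238952636719, 207.18450927734375), (477.2462463378906, 163.0262451171875), 19.188796997070312)
hole 0.5183588256835937 0.14345415039062503 [13.69732513 13.74192657] 16.41584587097168
hole 0.5063943786621093 0.16975157470703128 [10.34939499 10.46045914] 124.59424591064453
hole 0.5047602478027343 0.10413411865234377 [16.28383942 16.68924103] 37.15232849121094
hole 0.49021976928710936 -0.004276116943359363 [8.15070496 8.49879456] 58.998329162597656
hole 0.49096928100585935 0.06444878540039063 [19.3732193  19.49876709] 96.978271484375
hole 0.477311328125 0.024887628173828134 [22.12680054 22.56422729] 3.1254143714904785
```

View pics/r7.png

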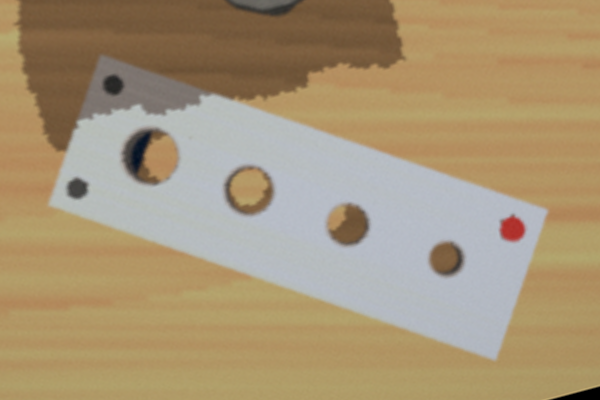

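```bash
cat > meas.py <<'E'
from rect import *
def holes(s,zt):
    """hole centres in tool frame, tool taken vertical, TCP height zt"""
    s=dict(s); T=np.diag([1.,-1,-1,1]); T[2,3]=zt; s["C"]=T@np.array(s["tool_from_camera"])
    out=[]
    im,xs,ys=rectify(s,(.0,.10),half=(.2,.12))
    m=((im.min(2)>120)).astype(np.uint8)
    cs,h=cv2.findContours(m,cv2.RETR_CCOMP,cv2.CHAIN_APPROX_NONE)
    for i,k in enumerate(cs):
        if h[0][i][3]>=0 and cv2.contourArea(k)>150:
            e=cv2.fitEllipse(k); (u,v)=e[0]; d=np.mean(e[1])/2.5
            if d>12.3 and d<26: out.append((xs[0]+v/2500,-(ys[0]+u/2500),d))
    return np.array(sorted(out,key=lambda q:q[2])),s
E
python3 - <<'E'
from meas import *
for i in range(5):
    T,o=pose(); s=snapshot("wrist"); print(np.round(o["tool_pos"],4),np.round(o["ee_rot"],4))
for z in (.170,.173,.176):
    H,_=holes(s,z); print(z,np.round(H,4).tolist(),np.linalg.norm(np.diff(H[:,:2],axis=0),axis=1))
cv2.imwrite("pics/w8c.png",cv2.resize(s["image"][190:290,205:305],None,fx=6,fy=6,interpolation=cv2.INTER_CUBIC)[:,:,::-1])
E
```

```text
[0.4295 0.0802 0.1735] [ 3.1398e+00 -4.0000e-04 -1.3092e+00]
[0.4296 0.0801 0.1738] [ 3.1403e+00 -3.0000e-04 -1.3097e+00]
[0.4297 0.0801 0.174 ] [ 3.1407e+00 -3.0000e-04 -1.3099e+00]
[0.4298 0.0802 0.1742] [ 3.1411e+00 -2.0000e-04 -1.3099e+00]
[0.4298 0.0803 0.1743] [ 3.1412e+00 -2.0000e-04 -1.3098e+00]
0.17 [[-0.0376, -0.1014, 13.4475], [-0.0036, -0.0784, 16.2762], [0.0307, -0.0553, 19.2817], [0.0649, -0.0322, 22.0459]] [0.04103509 0.04142442 0.04122575]
0.173 [[-0.038, -0.1018, 13.5961], [-0.0036, -0.0786, 16.4454], [0.031, -0.0551, 19.5457], [0.0655, -0.0318, 22.2517]] [0.04149986 0.04186223 0.04159808]
0.176 [[-0.0384, -0.1022, 13.7526], [-0.0037, -0.0786, 16.6127], [0.0313, -0.055, 19.7186], [0.0662, -0.0314, 22.4854]] [0.04191642 0.04228149 0.04204598]
```

View pics/w8c.png

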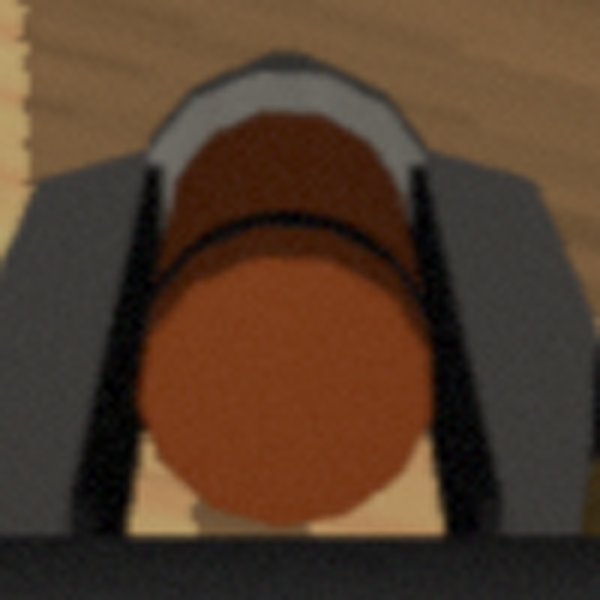

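```bash
python3 - <<'E'
from meas import *
T,o=pose(); s=snapshot("wrist"); print(o["tool_pos"],o["ee_rot"])
H,s2=holes(s,.1745); print(H, s2["tool_from_camera"])
zt=.1745
for uv,h in [((252.3,254.9),.0355),((252.3,201.3),-.0085),((252.3,197.9),-.0145)]:
    p=atz(s2,uv,zt+h); print("tool xy",p[0],-p[1])
E
```

```text
[0.42982942 0.08042664 0.1743791 ] [ 3.14145484e+00 -2.04235412e-04 -1.30951030e+00]
[[-3.80502197e-02 -1.01903467e-01  1.36809944e+01]
 [-3.53629150e-03 -7.85519348e-02  1.65178734e+01]
 [ 3.13080078e-02 -5.49451233e-02  1.95791298e+01]
 [ 6.59803223e-02 -3.15063965e-02  2.23370026e+01]] [[ 9.99999804e-01 -9.89916841e-06  6.25593643e-04  9.45621839e-04]
 [ 1.36092764e-04 -9.72493461e-01 -2.32930139e-01 -6.78515582e-02]
 [ 6.10691542e-04  2.32930178e-01 -9.72493269e-01 -1.78515292e-01]
 [ 0.00000000e+00  0.00000000e+00  0.00000000e+00  1.00000000e+00]]
tool xy 0.0008996635718539123 -0.0003872391022569227
tool xy 0.0008877288405764596 -0.016678574392684185
tool xy 0.0008860101722561181 -0.017351770718124195
```

Rod axis versus hole0 in the tool frame: move x −3.9 cm, y −10.2 cm (camera bias of 0.9 mm cancelled using the held grip).

>>> {"name": "play_rows", "arguments": {"rows": [{"x":-0.7,"y":-1.7,"z":0,"twist":0,"jaw":-1},{"x":-1.1,"y":-3,"z":0,"twist":0,"jaw":-1},{"x":-1.1,"y":-3,"z":0,"twist":0,"jaw":-1},{"x":-1,"y":-2.5,"z":0,"twist":0,"jaw":-1},{"x":0,"y":0,"z":1.5,"twist":0,"jaw":-1},{"x":0,"y":0,"z":1.5,"twist":0,"jaw":-1},{"x":0,"y":0,"z":1,"twist":0,"jaw":-1},{"x":0,"y":0,"z":0.5,"twist":0,"jaw":-1},{"x":0,"y":0,"z":0,"twist":0,"jaw":-1},{"x":0,"y":0,"z":0,"twist":0,"jaw":-1},{"x":0,"y":0,"z":0,"twist":0,"jaw":-1},{"x":0,"y":0,"z":0,"twist":0,"jaw":-1}]}}

```text
time: 9.45
tool_pos: [0.5186, 0.1453, 0.1308]
ee_rot: [-3.139, -0.0, -1.308]
wrist_force: [-0.4, 0.3, -0.4]
width: 0.0253
```

```bash
python3 - <<'E'
from h import *
T,o=pose(); print(o["time"],np.round(o["tool_pos"],4),np.round(o["ee_rot"],4),o["wrist_force"])
s=shot("side");cv2.imwrite("pics/s9.png",cv2.resize(s["image"][110:240,170:300],None,fx=5,fy=5,interpolation=cv2.INTER_CUBIC)[:,:,::-1])
t=shot("top"); cv2.imwrite("pics/t9.png",cv2.resize(t["image"][170:260,160:290],None,fx=5,fy=5,interpolation=cv2.INTER_CUBIC)[:,:,::-1])
w=shot("wrist","w9.png")
T,o=pose(); print(o["time"],np.round(o["tool_pos"],4),np.round(o["ee_rot"],4),o["wrist_force"])
E
```

```text
9.45 [0.5186 0.1453 0.1308] [-3.1392e+00 -3.0000e-04 -1.3083e+00] [-0.35874169  0.30612783 -0.38438577]
9.6 [0.5183 0.1453 0.1303] [-3.1401e+00 -2.0000e-04 -1.3081e+00] [ 0.0368567  -0.60668974 -1.1675637 ]
```

View pics/s9.png

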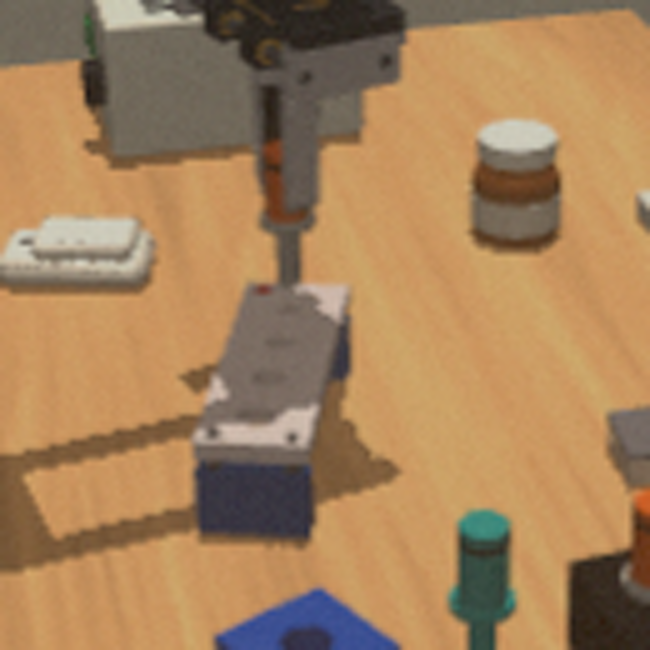

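View pics/w9.png

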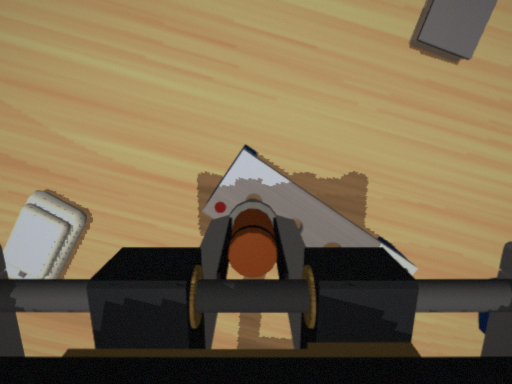

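The foot is above hole0; in the side crop the foot at (288,283) sits over the hole at (290,310). The wrist view shows the red dot at (220,207) and hole0's rim just ahead of the flange at (254,198). Going down close, then small steps.

>>> {"name": "play_rows", "arguments": {"rows": [{"x":0,"y":0,"z":0.6,"twist":0,"jaw":-1},{"x":0,"y":0,"z":0.6,"twist":0,"jaw":-1},{"x":0,"y":0,"z":0,"twist":0,"jaw":-1},{"x":0,"y":0,"z":0,"twist":0,"jaw":-1},{"x":0,"y":0,"z":0,"twist":0,"jaw":-1},{"x":0,"y":0,"z":0,"twist":0,"jaw":-1}]}}

```text
time: 10.1
tool_pos: [0.5181, 0.1454, 0.1175]
ee_rot: [-3.141, -0.0, -1.308]
wrist_force: [0.4, -0.4, -1.1]
width: 0.0255
```

```bash
python3 - <<'E'
from h import *
F=[]
for i in range(2):
  T,o=pose(); F.append(o["wrist_force"]); 
  s=shot("side")
  print(o["time"],np.round(o["tool_pos"],4),np.round(o["ee_rot"],4),np.round(o["wrist_force"],2))
cv2.imwrite("pics/s10.png",cv2.resize(s["image"][140:210,200:260],None,fx=9,fy=9,interpolation=cv2.INTER_CUBIC)[:,:,::-1])
E
```

```text
10.1 [0.5181 0.1454 0.1175] [-3.1415e+00 -1.0000e-04 -1.3080e+00] [ 0.4  -0.4  -1.07]
10.15 [0.5182 0.1454 0.1176] [-3.1412e+00 -1.0000e-04 -1.3080e+00] [-0.17 -0.31 -2.09]
```

View pics/s10.png

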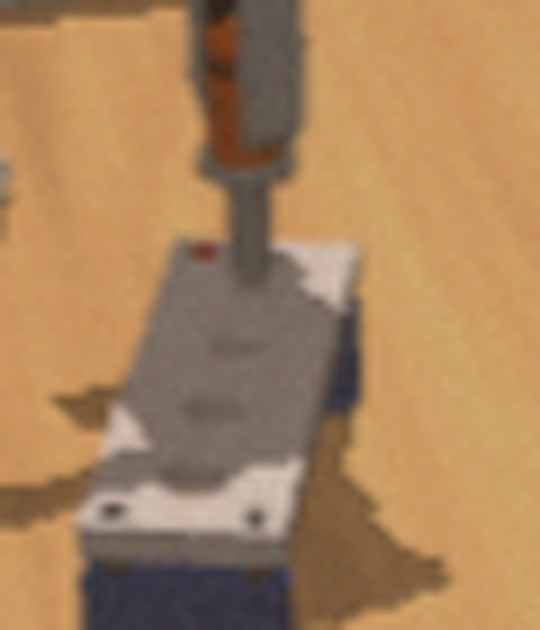

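The foot is just above the hole0 mouth at (252,278). Pressing gently.

>>> {"name": "play_rows", "arguments": {"rows": [{"x":0,"y":0,"z":0.15,"twist":0,"jaw":-1},{"x":0,"y":0,"z":0.15,"twist":0,"jaw":-1},{"x":0,"y":0,"z":0,"twist":0,"jaw":-1},{"x":0,"y":0,"z":0,"twist":0,"jaw":-1},{"x":0,"y":0,"z":0,"twist":0,"jaw":-1}]}}

```text
time: 10.62
tool_pos: [0.518, 0.1453, 0.1144]
ee_rot: [3.142, -0.0, -1.308]
wrist_force: [-0.0, -0.4, -0.8]
width: 0.0254
```

>>> {"name": "play_rows", "arguments": {"rows": [{"x":0,"y":0,"z":0.1,"twist":0,"jaw":-1},{"x":0,"y":0,"z":0,"twist":0,"jaw":-1},{"x":0,"y":0,"z":0,"twist":0,"jaw":-1}]}}

```text
time: 10.87
tool_pos: [0.5181, 0.1454, 0.1138]
ee_rot: [-3.141, -0.0, -1.308]
wrist_force: [-1.1, -0.6, 1.3]
width: 0.0258
```

>>> {"name": "play_rows", "arguments": {"rows": [{"x":0,"y":0,"z":0.1,"twist":0,"jaw":-1},{"x":0,"y":0,"z":0,"twist":0,"jaw":-1},{"x":0,"y":0,"z":0,"twist":0,"jaw":-1}]}}

```text
time: 11.12
tool_pos: [0.5182, 0.1454, 0.113]
ee_rot: [-3.141, -0.0, -1.308]
wrist_force: [-1.1, -0.7, 3.4]
width: 0.0254
```

>>> {"name": "play_rows", "arguments": {"rows": [{"x":0,"y":0,"z":0,"twist":0,"jaw":-1},{"x":0,"y":0,"z":0,"twist":0,"jaw":-1}]}}

```text
time: 11.28
tool_pos: [0.5182, 0.1454, 0.1128]
ee_rot: [-3.141, -0.0, -1.308]
wrist_force: [-0.5, 0.3, 3.4]
width: 0.0255
```

It bears on hole0 with about 4.8 N (reading 3.4 N plus the 1.4 N of carried weight), so it does not pass. I lift, step 42 mm to hole1, and look.

>>> {"name": "play_rows", "arguments": {"rows": [{"x":0,"y":0,"z":-0.7,"twist":0,"jaw":-1},{"x":0,"y":0,"z":-1,"twist":0,"jaw":-1},{"x":1.16,"y":0.78,"z":0,"twist":0,"jaw":-1},{"x":1.16,"y":0.78,"z":0,"twist":0,"jaw":-1},{"x":1.16,"y":0.79,"z":0,"twist":0,"jaw":-1},{"x":0,"y":0,"z":0,"twist":0,"jaw":-1},{"x":0,"y":0,"z":0,"twist":0,"jaw":-1},{"x":0,"y":0,"z":0,"twist":0,"jaw":-1},{"x":0,"y":0,"z":0,"twist":0,"jaw":-1}]}}

```text
time: 12.03
tool_pos: [0.5043, 0.1056, 0.1293]
ee_rot: [3.141, 0.0, -1.308]
wrist_force: [1.1, 0.5, -1.6]
width: 0.0255
```

```bash
python3 - <<'E'
from meas import *
for i in range(2):
  T,o=pose(); s=snapshot("wrist")
  print(o["time"],np.round(o["tool_pos"],4),np.round(o["ee_rot"],4),np.round(o["wrist_force"],2))
cv2.imwrite("pics/w11.png",cv2.resize(s["image"][120:290,160:400],None,fx=3.3,fy=3.3,interpolation=cv2.INTER_CUBIC)[:,:,::-1])
s2=dict(s);T=np.diag([1.,-1,-1,1]); T[2,3]=o["tool_pos"][2]; s2["C"]=T@np.array(s["tool_from_camera"])
im,xs,ys=rectify(s2,(.0,.03),half=(.12,.06)); cv2.imwrite("pics/r11.png",im[::-1,:,::-1].transpose(1,0,2)[::-1,::-1])
d=shot("side");cv2.imwrite("pics/s11.png",cv2.resize(d["image"][140:210,200:260],None,fx=8,fy=8,interpolation=cv2.INTER_CUBIC)[:,:,::-1])
E
```

```text
12.0333 [0.5043 0.1056 0.1293] [ 3.1414e+00  3.0000e-04 -1.3082e+00] [ 1.13  0.51 -1.64]
12.0833 [0.5044 0.1058 0.1293] [ 3.1415e+00  2.0000e-04 -1.3079e+00] [ 0.12  0.03 -1.06]
```

View pics/w11.png

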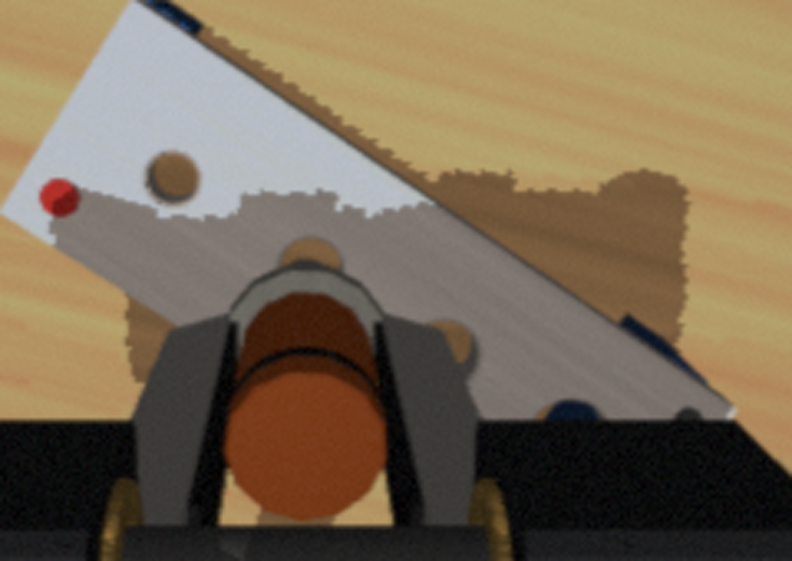

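View pics/s11.png

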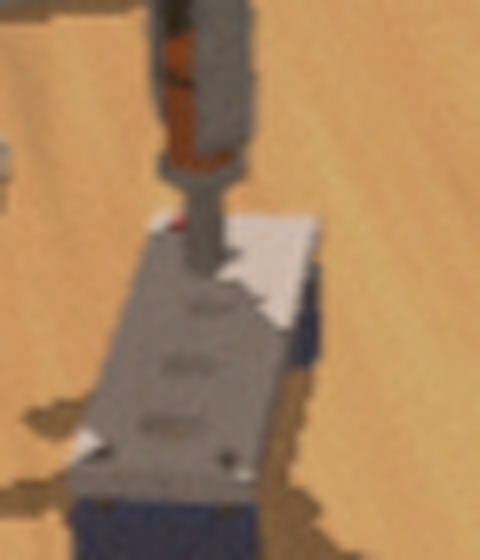

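```bash
python3 - <<'E'
from meas import *
T,o=pose(); s=snapshot("wrist"); print(o["tool_pos"][2],s["cx"],s["cy"])
zt=.1293
s2=dict(s);T=np.diag([1.,-1,-1,1]); T[2,3]=zt; s2["C"]=T@np.array(s["tool_from_camera"])
im,xs,ys=rectify(s2,(.0,.03),half=(.12,.06))
# darker threshold on lit plate for hole0
m=((im.min(2)>85)).astype(np.uint8)
cs,h=cv2.findContours(m,cv2.RETR_CCOMP,cv2.CHAIN_APPROX_NONE)
for i,k in enumerate(cs):
    if h[0][i][3]>=0 and cv2.contourArea(k)>150:
        e=cv2.fitEllipse(k);(u,v)=e[0]; print(xs[0]+v/2500,-(ys[0]+u/2500),np.array(e[1])/2.5)
v=im.transpose(1,0,2)[::-1]  # rows: +y world up = -tool y ; cols: tool x
cv2.imwrite("pics/r11.png",v[:,:,::-1]); print(v.shape)
E
```

```text
0.12935345609612967 252.20087113363797 191.58152988973654
-0.03253038940429687 -0.023724053955078123 [12.32990952 12.60649796]
-0.06081345825195312 -0.018514700317382816 [ 9.94324417 10.32473602]
(300, 600, 3)
```

View pics/r11.png

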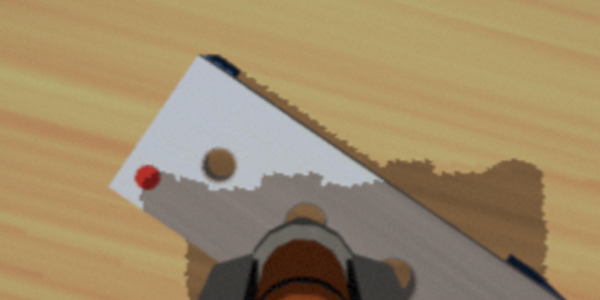

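```bash
python3 - <<'E'
from meas import *
for rep in range(2):
  T,o=pose(); s=snapshot("wrist"); print(o["tool_pos"],o["ee_rot"])
  for th in (85,105,120,130):
    for zt in (.1293,):
      s2=dict(s);T=np.diag([1.,-1,-1,1]); T[2,3]=zt; s2["C"]=T@np.array(s["tool_from_camera"])
      im,xs,ys=rectify(s2,(.0,.03),half=(.12,.06))
      m=((im.min(2)>th)).astype(np.uint8)
      cs,h=cv2.findContours(m,cv2.RETR_CCOMP,cv2.CHAIN_APPROX_NONE)
      for i,k in enumerate(cs):
        if h[0][i][3]>=0 and cv2.contourArea(k)>150:
          e=cv2.fitEllipse(k);(u,v)=e[0]; print(th,np.round([xs[0]+v/2500,-(ys[0]+u/2500)],4),np.array(e[1])/2.5)
v=im.transpose(1,0,2)[::-1]
cv2.imwrite("pics/r12.png",cv2.resize(v[120:240,180:330],None,fx=5,fy=5,interpolation=cv2.INTER_CUBIC)[:,:,::-1])
E
```

```text
[0.50440614 0.10594485 0.12935919] [ 3.14145329e+00  1.34117874e-05 -1.30744632e+00]
85 [-0.0326 -0.0237] [12.34386292 12.58857498]
85 [-0.0608 -0.0185] [10.00051193 10.29258652]
105 [-0.0325 -0.0237] [13.12920074 13.23253479]
105 [-0.0606 -0.0185] [10.47336655 11.04125214]
120 [-0.0325 -0.0237] [13.65779724 13.6834137 ]
130 [-0.0326 -0.0237] [13.89072418 14.03938751]
[0.50440312 0.10596067 0.12936502] [ 3.14147165e+00  2.33943980e-05 -1.30742687e+00]
85 [-0.0325 -0.0237] [12.38856964 12.55860825]
85 [-0.0608 -0.0186] [ 9.99749146 10.29294281]
105 [-0.0014 -0.0785] [ 4.4744133  11.23279495]
105 [-0.0325 -0.0237] [13.09139404 13.29198608]
105 [-0.0607 -0.0185] [10.46851425 11.01818161]
120 [-0.0325 -0.0237] [13.64851074 13.74801788]
130 [-0.0326 -0.0237] [13.94690552 14.03381653]
```

View pics/r12.png

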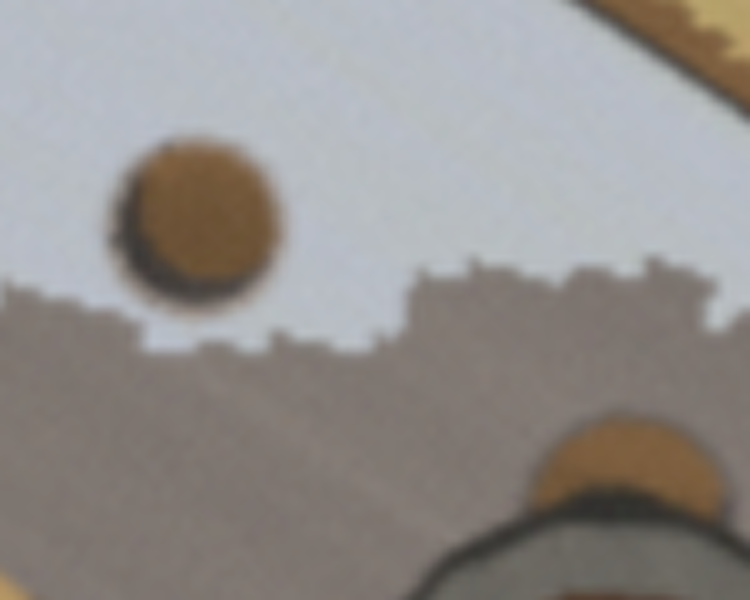

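Fitting hole0 in this view and the visible arc of hole1 at (628,460) both put hole1 +1.4 mm in tool x from the rod, with y fine. I correct and go down.

>>> {"name": "play_rows", "arguments": {"rows": [{"x":0.14,"y":0,"z":0.4,"twist":0,"jaw":-1},{"x":0,"y":0,"z":0.7,"twist":0,"jaw":-1},{"x":0,"y":0,"z":0,"twist":0,"jaw":-1},{"x":0,"y":0,"z":0,"twist":0,"jaw":-1},{"x":0,"y":0,"z":0.15,"twist":0,"jaw":-1},{"x":0,"y":0,"z":0.15,"twist":0,"jaw":-1},{"x":0,"y":0,"z":0,"twist":0,"jaw":-1},{"x":0,"y":0,"z":0,"twist":0,"jaw":-1},{"x":0,"y":0,"z":0,"twist":0,"jaw":-1}]}}

```text
time: 13.08
tool_pos: [0.5048, 0.1043, 0.1156]
ee_rot: [-3.141, -0.0, -1.308]
wrist_force: [-0.1, -0.8, -2.1]
width: 0.0256
```

>>> {"name": "play_rows", "arguments": {"rows": [{"x":0,"y":0,"z":0.1,"twist":0,"jaw":-1},{"x":0,"y":0,"z":0,"twist":0,"jaw":-1},{"x":0,"y":0,"z":0,"twist":0,"jaw":-1}]}}

```text
time: 13.33
tool_pos: [0.5047, 0.1043, 0.1144]
ee_rot: [3.142, -0.0, -1.308]
wrist_force: [-0.3, -0.7, -1.1]
width: 0.0257
```

>>> {"name": "play_rows", "arguments": {"rows": [{"x":0,"y":0,"z":0.1,"twist":0,"jaw":-1},{"x":0,"y":0,"z":0,"twist":0,"jaw":-1},{"x":0,"y":0,"z":0,"twist":0,"jaw":-1}]}}

```text
time: 13.58
tool_pos: [0.5047, 0.1043, 0.1134]
ee_rot: [3.141, -0.0, -1.308]
wrist_force: [-0.5, 0.8, -1.1]
width: 0.0253
```

>>> {"name": "play_rows", "arguments": {"rows": [{"x":0,"y":0,"z":0.1,"twist":0,"jaw":-1},{"x":0,"y":0,"z":0,"twist":0,"jaw":-1},{"x":0,"y":0,"z":0,"twist":0,"jaw":-1}]}}

```text
time: 13.83
tool_pos: [0.5047, 0.1042, 0.1124]
ee_rot: [3.141, -0.0, -1.308]
wrist_force: [-0.4, -0.3, -1.1]
width: 0.0256
```

>>> {"name": "play_rows", "arguments": {"rows": [{"x":0,"y":0,"z":0.1,"twist":0,"jaw":-1},{"x":0,"y":0,"z":0,"twist":0,"jaw":-1},{"x":0,"y":0,"z":0,"twist":0,"jaw":-1}]}}

```text
time: 14.08
tool_pos: [0.5047, 0.1043, 0.1113]
ee_rot: [3.141, -0.0, -1.308]
wrist_force: [-0.4, 0.4, 0.3]
width: 0.0257
```

>>> {"name": "play_rows", "arguments": {"rows": [{"x":0,"y":0,"z":0.1,"twist":0,"jaw":-1},{"x":0,"y":0,"z":0,"twist":0,"jaw":-1},{"x":0,"y":0,"z":0,"twist":0,"jaw":-1}]}}

```text
time: 14.33
tool_pos: [0.5047, 0.1043, 0.1104]
ee_rot: [3.141, -0.0, -1.308]
wrist_force: [-0.6, 0.4, -0.5]
width: 0.0255
```

>>> {"name": "play_rows", "arguments": {"rows": [{"x":0,"y":0,"z":0.1,"twist":0,"jaw":-1},{"x":0,"y":0,"z":0,"twist":0,"jaw":-1},{"x":0,"y":0,"z":0,"twist":0,"jaw":-1}]}}

```text
time: 14.58
tool_pos: [0.5047, 0.1043, 0.1093]
ee_rot: [3.141, -0.0, -1.308]
wrist_force: [-0.7, -0.0, -1.8]
width: 0.0255
```

The foot is 5 mm into hole1 with no bearing force, so the rod passes here. Continuing down gently, with checks.

>>> {"name": "play_rows", "arguments": {"rows": [{"x":0,"y":0,"z":0.2,"twist":0,"jaw":-1},{"x":0,"y":0,"z":0.2,"twist":0,"jaw":-1},{"x":0,"y":0,"z":0.2,"twist":0,"jaw":-1},{"x":0,"y":0,"z":0,"twist":0,"jaw":-1},{"x":0,"y":0,"z":0,"twist":0,"jaw":-1}]}}

```text
time: 15.0
tool_pos: [0.5045, 0.1043, 0.1031]
ee_rot: [3.141, 0.0, -1.308]
wrist_force: [0.2, -0.2, -0.6]
width: 0.0257
```

```bash
python3 - <<'E'
from h import *
T,o=pose(); d=shot("side"); print(o["tool_pos"],o["wrist_force"])
cv2.imwrite("pics/s13.png",cv2.resize(d["image"][140:210,200:260],None,fx=8,fy=8,interpolation=cv2.INTER_CUBIC)[:,:,::-1])
E
```

```text
[0.50452868 0.10426913 0.10311391] [ 0.20730882 -0.17091661 -0.56324259]
```

View pics/s13.png

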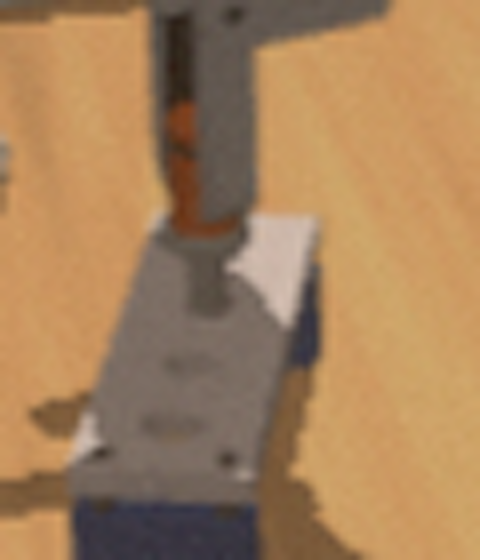

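The shaft is going into the second hole, with about 29 mm still above the plate at (210,300). Continuing.

>>> {"name": "play_rows", "arguments": {"rows": [{"x":0,"y":0,"z":0.25,"twist":0,"jaw":-1},{"x":0,"y":0,"z":0.25,"twist":0,"jaw":-1},{"x":0,"y":0,"z":0.25,"twist":0,"jaw":-1},{"x":0,"y":0,"z":0.25,"twist":0,"jaw":-1},{"x":0,"y":0,"z":0,"twist":0,"jaw":-1},{"x":0,"y":0,"z":0,"twist":0,"jaw":-1}]}}

```text
time: 15.55
tool_pos: [0.5045, 0.1043, 0.0931]
ee_rot: [3.141, 0.0, -1.308]
wrist_force: [0.0, 0.1, -1.3]
width: 0.0256
```

>>> {"name": "play_rows", "arguments": {"rows": [{"x":0,"y":0,"z":0.25,"twist":0,"jaw":-1},{"x":0,"y":0,"z":0.25,"twist":0,"jaw":-1},{"x":0,"y":0,"z":0.25,"twist":0,"jaw":-1},{"x":0,"y":0,"z":0.25,"twist":0,"jaw":-1},{"x":0,"y":0,"z":0.25,"twist":0,"jaw":-1},{"x":0,"y":0,"z":0.25,"twist":0,"jaw":-1},{"x":0,"y":0,"z":0,"twist":0,"jaw":-1},{"x":0,"y":0,"z":0,"twist":0,"jaw":-1}]}}

```text
time: 16.22
tool_pos: [0.5046, 0.1043, 0.0782]
ee_rot: [3.141, 0.0, -1.308]
wrist_force: [0.4, -0.2, -1.5]
width: 0.0257
```

>>> {"name": "play_rows", "arguments": {"rows": [{"x":0,"y":0,"z":0.15,"twist":0,"jaw":-1},{"x":0,"y":0,"z":0.15,"twist":0,"jaw":-1},{"x":0,"y":0,"z":0,"twist":0,"jaw":-1},{"x":0,"y":0,"z":0,"twist":0,"jaw":-1}]}}

```text
time: 16.55
tool_pos: [0.5046, 0.1043, 0.0754]
ee_rot: [3.141, -0.0, -1.308]
wrist_force: [-0.3, -0.3, -1.8]
width: 0.0255
```

>>> {"name": "play_rows", "arguments": {"rows": [{"x":0,"y":0,"z":0.08,"twist":0,"jaw":-1},{"x":0,"y":0,"z":0,"twist":0,"jaw":-1},{"x":0,"y":0,"z":0,"twist":0,"jaw":-1},{"x":0,"y":0,"z":0,"twist":0,"jaw":-1}]}}

```text
time: 16.88
tool_pos: [0.5048, 0.1043, 0.0747]
ee_rot: [-3.141, -0.0, -1.308]
wrist_force: [0.4, -0.3, -1.5]
width: 0.0256
```

>>> {"name": "play_rows", "arguments": {"rows": [{"x":0,"y":0,"z":0.08,"twist":0,"jaw":-1},{"x":0,"y":0,"z":0,"twist":0,"jaw":-1},{"x":0,"y":0,"z":0,"twist":0,"jaw":-1},{"x":0,"y":0,"z":0,"twist":0,"jaw":-1}]}}

```text
time: 17.22
tool_pos: [0.5049, 0.1043, 0.0742]
ee_rot: [-3.141, -0.0, -1.308]
wrist_force: [-0.9, -0.2, 0.2]
width: 0.0252
```

>>> {"name": "play_rows", "arguments": {"rows": [{"x":0,"y":0,"z":0.06,"twist":0,"jaw":-1},{"x":0,"y":0,"z":0,"twist":0,"jaw":-1},{"x":0,"y":0,"z":0,"twist":0,"jaw":-1},{"x":0,"y":0,"z":0,"twist":0,"jaw":-1}]}}

```text
time: 17.55
tool_pos: [0.5049, 0.1043, 0.0736]
ee_rot: [-3.141, -0.0, -1.308]
wrist_force: [-0.5, -0.3, 2.3]
width: 0.0254
```

The flange is seated (contact at z ≈ 0.0742 as predicted, about 3.7 N). I ease off and open.

>>> {"name": "play_rows", "arguments": {"rows": [{"x":0,"y":0,"z":-0.06,"twist":0,"jaw":-1},{"x":0,"y":0,"z":0,"twist":0,"jaw":-1},{"x":0,"y":0,"z":0,"twist":0,"jaw":0},{"x":0,"y":0,"z":0,"twist":0,"jaw":0},{"x":0,"y":0,"z":0,"twist":0,"jaw":0},{"x":0,"y":0,"z":0,"twist":0,"jaw":0.3},{"x":0,"y":0,"z":0,"twist":0,"jaw":0.3},{"x":0,"y":0,"z":0,"twist":0,"jaw":0.3},{"x":0,"y":0,"z":0,"twist":0,"jaw":0.3}]}}

```text
time: 18.3
tool_pos: [0.5047, 0.1043, 0.0738]
ee_rot: [3.141, -0.0, -1.308]
wrist_force: [0.1, 0.2, -0.1]
width: 0.0607
```

>>> {"name": "play_rows", "arguments": {"rows": [{"x":0,"y":0,"z":-0.5,"twist":0,"jaw":0.3},{"x":0,"y":0,"z":-1.5,"twist":0,"jaw":0.3},{"x":0,"y":0,"z":-2,"twist":0,"jaw":0.3},{"x":0,"y":0,"z":-3,"twist":0,"jaw":0.3},{"x":0,"y":0,"z":-3,"twist":0,"jaw":0.3},{"x":0,"y":2,"z":-1,"twist":0,"jaw":0.3},{"x":0,"y":3,"z":0,"twist":0,"jaw":0.3},{"x":0,"y":2,"z":0,"twist":0,"jaw":0.3},{"x":0,"y":0,"z":0,"twist":0,"jaw":0.3},{"x":0,"y":0,"z":0,"twist":0,"jaw":0.3}]}}

```text
time: 19.13
tool_pos: [0.4372, 0.0861, 0.1847]
ee_rot: [-3.139, -0.0, -1.308]
wrist_force: [0.9, -0.1, 0.1]
width: 0.0613
```

```bash
python3 - <<'E'
from meas import *
T,o=pose(); s=shot("wrist","w14.png"); print(o["time"],o["tool_pos"],o["wrist_force"],o["width"])
d=shot("side");cv2.imwrite("pics/s14.png",cv2.resize(d["image"][130:270,190:340],None,fx=5,fy=5,interpolation=cv2.INTER_CUBIC)[:,:,::-1])
t=shot("top","t14.png")
E
```

```text
19.1333 [0.43719947 0.08607013 0.18465993] [ 0.86373066 -0.06642453  0.09434848] 0.06127068063061792
```

View pics/w14.png

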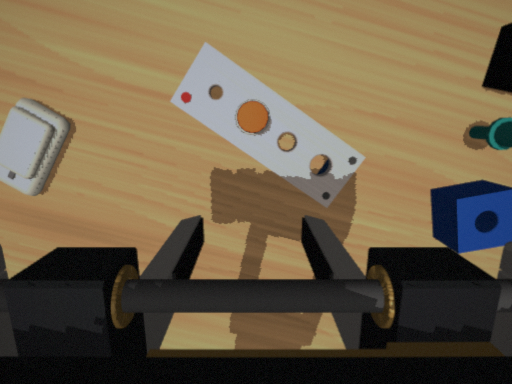

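View pics/s14.png

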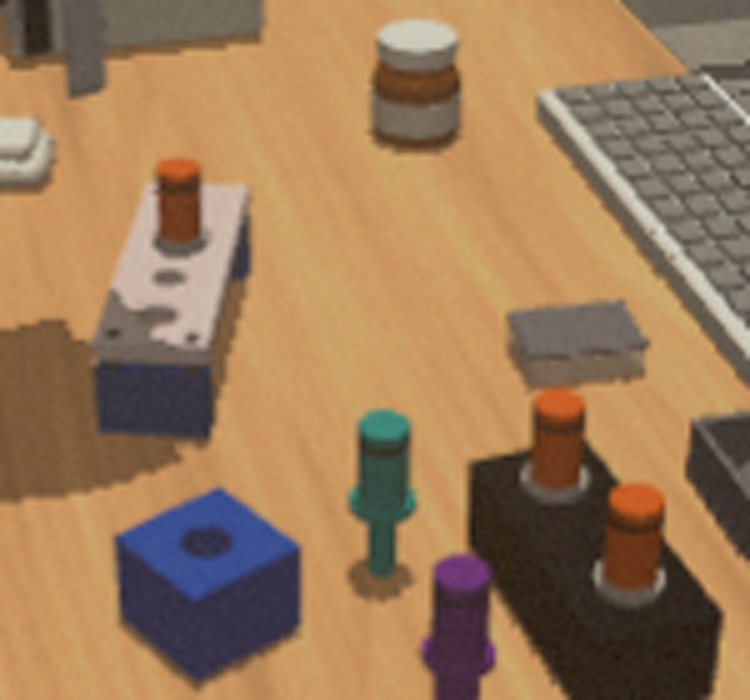

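The rod stands upright in the second hole with its flange flat at (180,243), hole0 is visible empty at (216,92), the blue stand is empty, and the rack and clutter look unmoved. Handing in.

```bash
python3 -c "
from h import *
r=shot('side'); print(close_job())"
```

```text
the job is handed in; nothing more can be done
None
```

The rod from the blue stand is a 15 mm rod: it passed cleanly in the second hole (16 mm). It is left there, released, and the job is handed in at about 19 s of the 67 s allowed.

- **Tightest hole (13 mm):** it bore with about 4.8 N and did not enter. A later view showed the foot had been about 1.4 mm off centre there, inside the 5 mm allowed. I corrected for that before the second hole.
- **Second hole (16 mm):** the foot went in with almost no resistance, about 1.4 N at most on the way down. The flange met the plate at the expected height with about 3.7 N, and I then eased off and opened the gripper.

**Last checks:** by eye in the last pictures, the rod is upright with its flange flat and the stand is empty. The rack rods and loose things in view look undisturbed. The pen and ring were outside the last close views, but the arm did not go near them again. The gripper is clear above the bench.

**Disagreements:** the top and wrist cameras differed by about 3 mm on where the rod stood. The first hole measurement was taken before the arm had fully settled, which caused most of the 1.4 mm error. One move was also refused at the start for missing values, with no effect on the scene.

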